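# Clear the sample jar out of the label rack and fill the gap with the spare label roll

### The arm

A 6-joint arm with a two-finger parallel gripper is mounted at the origin on a cart in front of the work surface, level with it; the furniture and walls round the work are solid. World frame = base frame: x ahead of the robot, y to its left, z up, the work surface at z = 0. Lengths are in m, angles in rad, forces in N, time in s.
With the tool pointing down it reaches from about 0.375 to 0.975 m from the base axis. Payload 3.8 kg.
Tool frame: the origin (TCP) lies at the very end of the fingers, on their centre line; the grasp point (between the pads) lies 19 mm behind it; z points along the fingers, y is the direction in which the jaws open and shut (so a half turn about z gives the same grasp; the last joint's range is limited). The gripper opens to 85 mm and grips with 20 to 120 N. Pads are 22 mm wide; open, the fingers measure 114 mm over their backs; the gripper's body (76 mm by 85 mm) begins 54 mm behind the grasp point. The pads swing forward as they close: fully open they stand 13 mm farther back than shut.
Start: joints at [-1.147, 0.264, 1.604, -0, 1.274, -0.037], TCP at [0.3, -0.605, 0.231] pointing down, gripper open.
Joint ranges: [-2.63, 2.63], [-0.94, 2.18], [0.31, 2.57], [-1.31, 4.45], [0, 2.66], [-2.55, 2.55]. Speed limits (rad/s): [2.57, 2.57, 3.14, 3.14, 3.14, 3.14].

### API

Orientations are given as a rotation vector (axis times angle).
In Python, from workcell import bot, viewer, finish_job gives the robot as it stands.
- The arm moves only by the tool servo_tool, never from a script. Its argument "plan" is a list that holds one entry, the list of rows, each a list of 6 numbers: the shift along the tool's x, y, z in cm, then the turn, a rotation vector about the tool's x, y, z in degrees. A call has 1 to 20 rows; each row is the pose to reach, as a shift and turn from the pose measured when the call began, along the tool's axes at that moment; what a row does not reach only later rows make up. A row lasts 1/12 s, in which the tool goes at most 41.7 mm and 7.16 degrees, less where a joint would pass 70% of its speed; a pose out of reach is approached as far as the arm can. A call with a gripper value outside its range is refused whole. "claw" is the finger opening in cm, from 0 to 8.54, set as the call begins (left out, the last holds). The fingers move at their own pace and stop on an object; "grip_force" is the grip in N (left out, the last holds). Time passes only in rows, so rows that repeat a pose let the fingers close. It gives the time, the measured TCP pose, the force and the opening at its end, in the units of the state.
- bot.read_state(): the state, without advancing time (a new reading comes with each control period).
- viewer.read_camera(name): name is "side" or "top" or "wrist"; returns a dict with "color" (400x640x3 uint8, red, green, blue), "fx", "fy", "cx", "cy" (pixels), "eye" and "rotation" of the camera in the world; the wrist camera has in their place "T_tool_cam" (4x4, takes a point from camera to tool coordinates, whose origin is the TCP and whose axes are the flange's). Camera axes: x right, y down, z forward; pixel columns grow to the right and rows downward; lengths in m; the calibration is good to about 2 mm. A picture is of the moment at which its call begins: read the wrist's pose just before it. There is no depth.
- finish_job(): hands the job in, once; it reports no verdict.
The state is a dict: "time": time; "q": joint angles; "joint_vel": joint speeds; "joint_torque": joint torques, N m; "tool_pos": TCP position; "tcp_rot": TCP orientation; "wrist_force": force on the tool from outside, world axes, zero at the start; "torque": the same for the moment, N m; "width": opening from 0.0 (shut) to 1.0 (fully open).
Only numpy, scipy, OpenCV 4.12 (cv2) and the standard library are available. Lean on these libraries where they do the work, as an engineer would, in place of code of your own. Each camera call takes 0.05 s, during which the arm holds its last target.

### The job

A glass sample jar has been left in the row of label rolls in the rack. Take it out and stand it upright inside the small steel tray, then set the spare label roll flat and fully down in the gap it leaves, without shifting the rolls on either side. Set both down gently instead of dropping them, and leave the loose bottle caps alone.

Things in the scene. Friction and masses are not known exactly. Their poses are not given: they have to be found in the camera images.
- label_rack: aluminium label rack, fixed: shallow channel 82 x 291 mm. Origin: centre of its underside; y along the row, x across it (away from the robot). Floor 12 mm above the desk; lips along both long sides 74 mm apart, tops at 17 mm; end cheeks to 44 mm. Four places at y = -105, -35, 35, 105 mm (x = 0): rolls in three, the jar in one of the middle two, in a gap 73 mm wide between rolls.
- spare_roll_center (a point): centre (half-way up) of the spare label roll, 67 mm diameter, 45 mm tall, with a 28 mm hole through its core, standing on its flat end; it stands alone on the bare desk in front of the rack, beside the steel tray. About 0.14 kg, rigid. z of this point is along its core.
- jar_center (a point): point on the axis of the round glass sample jar with a brass-coloured lid, 45 mm above its underside; jar body 64 mm diameter, 90 mm tall (94 with the lid edge), upright. It starts standing in one of the two middle places of the rack, between two label rolls. About 0.26 kg. z is along its axis.
- sample_tray: shallow square steel tray fixed on the desk, 110 x 110 mm outside, 102 x 102 mm inside, 14 mm high, inner floor 4 mm above the desk. Origin: centre of its underside, x and y along its sides, z up.
- boom_tip (a point): free end of the filling machine's thin boom (fixed obstacle), a 26 mm clamp block whose top is 380 mm above the desk. From here the rod runs 350 mm to the left (+y), sinking to 270 mm above the desk at the machine, with its stand at y = 0.2 m. All the work lies to the right (-y) of it; an arm that comes from the left must pass above 420 mm.
- cap_1_center (a point): centre of a loose white bottle cap, 31 mm diameter, 20 mm tall, on the desk beside the rack's +y end; a bystander.
- cap_2_center (a point): centre of a loose white bottle cap, 31 mm diameter, 20 mm tall, on the desk beside the rack's +y end; a bystander.
- roll_1_center (a point): centre of a label roll, 67 mm diameter, 45 mm tall, with a 28 mm hole through its core, standing on its flat end, already in the rack at the rack's -y end; loose, must stay where it is. About 0.14 kg.
- roll_2_center (a point): centre of a label roll, 67 mm diameter, 45 mm tall, with a 28 mm hole through its core, standing on its flat end, already in the rack in one of the two middle places; loose, must stay where it is. About 0.14 kg.
- roll_3_center (a point): centre of a label roll, 67 mm diameter, 45 mm tall, with a 28 mm hole through its core, standing on its flat end, already in the rack at the rack's +y end; loose, must stay where it is. About 0.14 kg.
Not all that is in view belongs to the job. What is shaped like the part that bears roll_3_center but blue, green or purple is not meant.

How it is judged:
By the outcome, as a careful person would: the job done as asked, in the order asked, and still so for the second after the job is handed in, with the robot touching nothing.
It also fails if it takes over 64 s, if anything falls off the work surface, if the arm or the gripper's body presses on something with over 40 N, if the wrist force passes 120 N, or if a joint passes its speed limit or range.

## Working session

There is one attempt and no reset: what is moved stays moved. The work goes in short steps, Python scripts to look and compute and a tool call to move; the robot and the scene stay as the last step left them, time stands still between calls to the robot, and variables do not carry over. Pictures are saved under pics/ and viewed, and the job is handed in when it is done.

Besides the shell and the picture viewer there is one more tool, called after "Request:" as name([rows], argument=value, ...), one row to a line, values as JSON. servo_tool: Moves the arm, as the interface text tells. Its arguments: {"type":"object","properties":{"plan":{"type":"array"},"claw":{"type":"number"},"grip_force":{"type":"number"}},"required":["plan"]}

```bash
mkdir -p pics; ls; python3 - <<'E'
from workcell import bot, viewer
import cv2
print(bot.read_state())
for n in ["side","top","wrist"]:
    c=viewer.read_camera(n); cv2.imwrite(f"pics/{n}0.png",c["color"][:,:,::-1])
    print(n,{k:v for k,v in c.items() if k!="color"})
E
```

```text
pics
{'time': 0.0, 'q': array([-1.14691088e+00,  2.64801998e-01,  1.60540603e+00, -1.05914249e-05,
        1.27367694e+00, -3.68635955e-02]), 'joint_vel': array([ 0.00048163, -0.00080787,  0.00011113,  0.00097479,  0.00061293,
       -0.00069587]), 'joint_torque': array([ 3.13389166e-03, -5.15110123e+01, -3.67307997e+01,  5.01165607e-05,
        1.28506144e-02,  4.94516871e-05]), 'tool_pos': array([ 0.29983031, -0.60392674,  0.22991181]), 'tcp_rot': array([-3.05640535e+00, -7.16849600e-01,  7.07544649e-04]), 'wrist_force': array([-0.13961152,  0.41414401, -0.42223469]), 'torque': array([0.0019849 , 0.02852953, 0.00693596]), 'width': 1.0031590002103634}
side {'fx': 387.1291417057186, 'fy': 387.1291417057186, 'cx': 320.4821177809933, 'cy': 198.40914540535255, 'eye': array([ 0.86355272, -0.54046808,  0.93033251]), 'rotation': array([-2.38506651, -0.69954154,  0.26098192])}
top {'fx': 385.7332268149764, 'fy': 385.7332268149764, 'cx': 322.4898624590977, 'cy': 198.96668128466916, 'eye': array([ 0.48173268, -0.0459337 ,  1.19872568]), 'rotation': array([-2.20637438,  2.19108979, -0.12032143])}
wrist {'fx': 295.81069057973247, 'fy': 295.81069057973247, 'cx': 320.63023757564, 'cy': 200.69009258564387, 'T_tool_cam': array([[ 5.48125997e-05, -9.56516859e-01, -2.91677039e-01,
         7.53011601e-02],
       [ 9.99999972e-01,  1.19769533e-04, -2.04846360e-04,
         1.14389481e-04],
       [ 2.30873020e-04, -2.91677019e-01,  9.56516839e-01,
        -1.43401584e-01],
       [ 0.00000000e+00,  0.00000000e+00,  0.00000000e+00,
         1.00000000e+00]])}
```

View pics/side0.png

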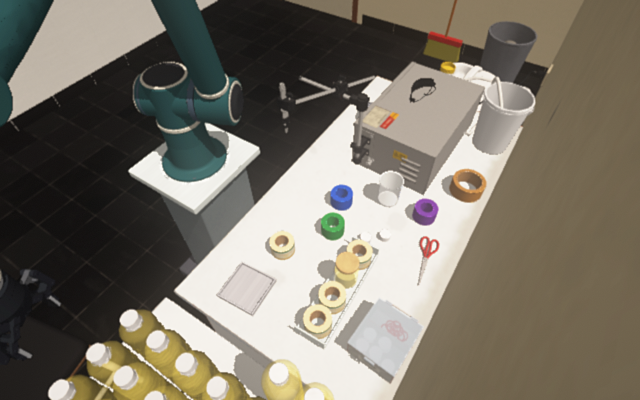

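View pics/top0.png

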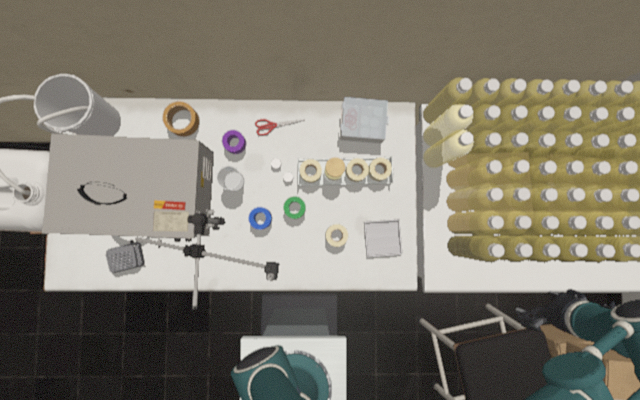

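View pics/wrist0.png

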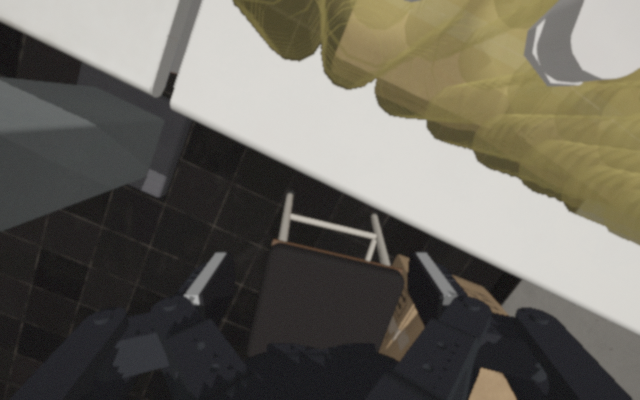

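```bash
python3 - <<'E'
import cv2
a=cv2.imread("pics/top0.png")[140:290,250:420]; cv2.imwrite("pics/topc.png",cv2.resize(a,None,fx=4.6,fy=3.99,interpolation=cv2.INTER_CUBIC) if 0 else cv2.resize(a,None,fx=4,fy=4,interpolation=cv2.INTER_CUBIC))
a=cv2.imread("pics/side0.png")[180:360,200:400]; cv2.imwrite("pics/sidec.png",cv2.resize(a,None,fx=3.2,fy=3.2,interpolation=cv2.INTER_CUBIC) if 0 else cv2.resize(a,None,fx=3,fy=3,interpolation=cv2.INTER_CUBIC))
E
cat > h.py <<'E'
import numpy as np, cv2
from scipy.spatial.transform import Rotation as R
from workcell import bot, viewer
K={"side":((387.129,320.482,198.409),(0.86355272,-0.54046808,0.93033251),(-2.38506651,-0.69954154,0.26098192)),
"top":((385.733,322.490,198.967),(0.48173268,-0.0459337,1.19872568),(-2.20637438,2.19108979,-0.12032143))}
TC=np.array([[0,-0.956517,-0.291677,0.0753],[1,0,-0.0002,0.000114],[0.00023,-0.291677,0.956517,-0.1434],[0,0,0,1]])
def ray(n,u,v,st=None):
    if n=="wrist":
        p,r=st; Rm=R.from_rotvec(r).as_matrix(); f,cx,cy=295.81,320.63,200.69
        e=Rm@TC[:3,3]+p; M=Rm@TC[:3,:3]
    else:
        (f,cx,cy),e,r=K[n]; e=np.array(e); M=R.from_rotvec(r).as_matrix()
    return e, M@np.array([(u-cx)/f,(v-cy)/f,1])
def pz(n,u,v,z,st=None):
    e,d=ray(n,u,v,st); return (e+d*(z-e[2])/d[2]).round(4)
E
```

```text
(no output)
```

View pics/topc.png

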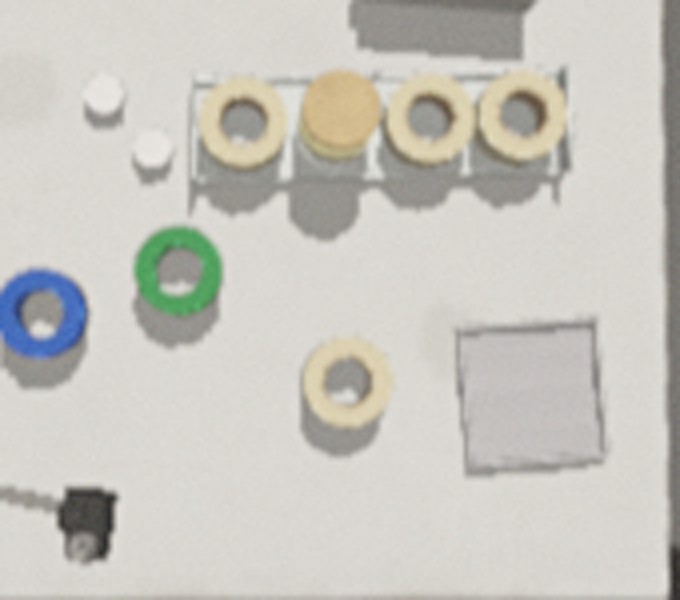

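View pics/sidec.png

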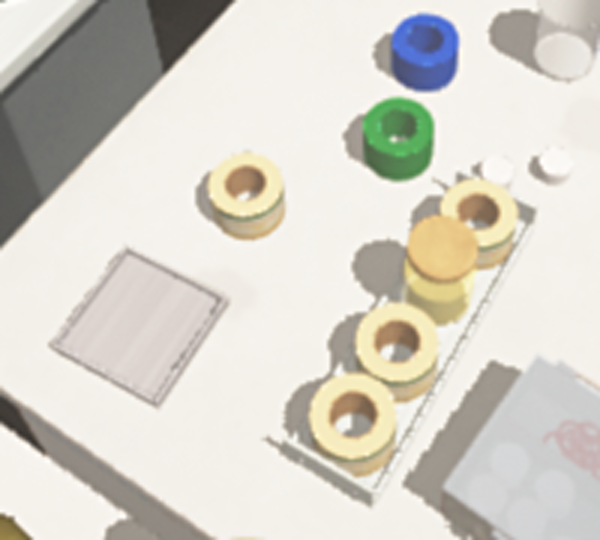

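```bash
python3 - <<'E'
from h import *
T=lambda p,z: pz("top",250+(p[0]+.5)/4-.5,140+(p[1]+.5)/4-.5,z)
S=lambda p,z: pz("side",200+(p[0]+.5)/3-.5,180+(p[1]+.5)/3-.5,z)
for n,t,s,z in [("roll3",(242,121),(479,211),.057),("jar",(341,107),(443,249),.106),("roll2",(430,118),(397,343),.057),("roll1",(522,115),(352,417),.057),("spare",(346,382),(247,187),.045)]:
    print(n,T(t,z),S(s,z))
tr=[T(p,.014) for p in [(458,327),(596,320),(605,460),(467,474)]]; sr=[S(p,.014) for p in [(126,249),(227,301),(157,404),(52,344)]]
print(tr,np.mean(tr,0)); print(sr,np.mean(sr,0))
for p in [(104,95),(153,150)]: print("cap",T(p,.02))
print("boom",T((90,500),.38), "rackends",T((197,78),.017),T((563,72),.017),T((558,182),.044),T((192,186),.044))
print(pz("top",458,100,.3),pz("top",470,245,.3), "tablegap",T((668,500),0))
E
```

```text
roll3 [ 0.6553 -0.0467  0.057 ] [ 0.6545 -0.0503  0.057 ]
jar [ 0.6587 -0.1174  0.106 ] [ 0.6592 -0.124   0.106 ]
roll2 [ 0.6591 -0.1875  0.057 ] [ 0.6593 -0.1928  0.057 ]
roll1 [ 0.6621 -0.2568  0.057 ] [ 0.6623 -0.2634  0.057 ]
spare [ 0.4616 -0.1258  0.045 ] [ 0.4642 -0.1335  0.045 ]
[array([ 0.5037, -0.2142,  0.014 ]), array([ 0.5097, -0.3213,  0.014 ]), array([ 0.4025, -0.3273,  0.014 ]), array([ 0.3915, -0.2209,  0.014 ])] [ 0.45185  -0.270925  0.014   ]
[array([ 0.3977, -0.23  ,  0.014 ]), array([ 0.5047, -0.222 ,  0.014 ]), array([ 0.5123, -0.3266,  0.014 ]), array([ 0.4039, -0.3338,  0.014 ])] [ 0.45465 -0.2781   0.014  ]
cap [0.6799 0.0595 0.02  ]
cap [0.6377 0.0214 0.02  ]
boom [0.4053 0.0314 0.38  ] rackends [ 0.6945 -0.0117  0.017 ] [ 0.7026 -0.2965  0.017 ] [ 0.6133 -0.2863  0.044 ] [ 0.6076 -0.0096  0.044 ]
[ 0.7923 -0.4019  0.3   ] [ 0.4446 -0.423   0.3   ] tablegap [ 0.3709 -0.3795  0.    ]
```

```bash
cat >> h.py <<'E'
def go(x,y,z,yaw):
    """yaw: heading (deg) of tool y axis; prints shift cm & turn deg"""
    s=bot.read_state(); R0=R.from_rotvec(s["tcp_rot"])
    h=np.radians(yaw); ty=np.array([np.cos(h),np.sin(h),0]); tz=np.array([0,0,-1.]); tx=np.cross(ty,tz)
    Rt=R.from_matrix(np.c_[tx,ty,tz])
    d=R0.inv().apply(np.array([x,y,z])-s["tool_pos"])*100
    print("shift",d.round(2),"turn",np.degrees((R0.inv()*Rt).as_rotvec()).round(2))
def st():
    s=bot.read_state(); m=R.from_rotvec(s["tcp_rot"]).as_matrix()
    print(round(s["time"],2),s["tool_pos"].round(4),"yhead",np.degrees(np.arctan2(m[1,1],m[0,1])).round(2),"tilt",np.degrees(np.arccos(-m[2,2])).round(2),"F",s["wrist_force"].round(1),"w",round(s["width"],3),"q",s["q"].round(2))
E
python3 -c "
from h import *
st(); go(.37,-.33,.36,-25); go(.56,-.15,.30,2)"
```

```text
0.15 [ 0.2999 -0.6041  0.2302] yhead -63.6 tilt 0.11 F [0.  0.  0.6] w 1.0 q [-1.15  0.26  1.61  0.    1.27 -0.04]
shift [ 18.47 -21.45 -12.94] turn [ -0.1   -0.04 -38.6 ]
shift [ 43.49 -29.12  -6.92] turn [ -0.09  -0.07 -65.6 ]
```

Request:
servo_tool([
  [[0, 0, -4, 0, 0, 0], [0, 0, -8, 0, 0, 0], [2, -2, -12, 0, 0, -4], [4, -5, -13, 0, 0, -8], [7, -8, -13, 0, 0, -14], [10, -11, -13, 0, 0, -20], [13, -14, -13, 0, 0, -27], [16, -18, -13, 0, 0, -33], [18.5, -21.5, -13, 0, 0, -38.6], [18.5, -21.5, -13, 0, 0, -38.6], [22, -23, -13, 0, 0, -43], [26, -24.5, -13, 0, 0, -48], [30, -26, -12, 0, 0, -53], [34, -27.5, -10, 0, 0, -58], [38, -28.5, -8.5, 0, 0, -62], [41, -29, -7, 0, 0, -65.6], [43.5, -29, -7, 0, 0, -65.6], [43.5, -29, -7, 0, 0, -65.6], [43.5, -29, -7, 0, 0, -65.6]],
], claw=8.5)

```text
time: 1.73
tool_pos: [0.5611, -0.1503, 0.2995]
tcp_rot: [-2.178, -2.259, 0.001]
wrist_force: [0.6, -0.3, 1.3]
width: 0.992
```

```bash
python3 - <<'E'
from h import *
st()
s=bot.read_state(); print(s["tool_pos"].tolist(),s["tcp_rot"].tolist())
c=viewer.read_camera("wrist"); cv2.imwrite("pics/w1.png",c["color"][:,:,::-1])
E
```

```text
1.73 [ 0.5611 -0.1503  0.2995] yhead 2.1 tilt 0.21 F [ 0.6 -0.3  1.3] w 0.992 q [-0.31  0.05  1.72  0.    1.37 -0.34]
[0.561081921440236, -0.15025591754021206, 0.2994942195948584] [-2.1779503809084018, -2.259172828923114, 0.001356121281410441]
```

View pics/w1.png

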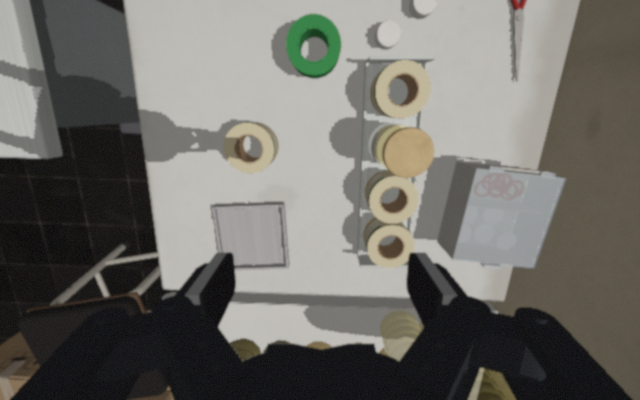

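```bash
python3 - <<'E'
import cv2
a=cv2.imread("pics/w1.png")
cv2.imwrite("pics/w1a.png",cv2.resize(a[45:285,340:460],None,fx=2.5*1,fy=2.5,interpolation=cv2.INTER_CUBIC))
cv2.imwrite("pics/w1b.png",cv2.resize(a[110:280,200:310],None,fx=3.5,fy=3.5,interpolation=cv2.INTER_CUBIC))
E
```

```text
(no output)
```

View pics/w1a.png

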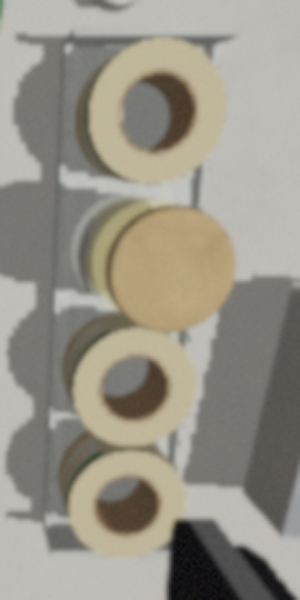

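View pics/w1b.png

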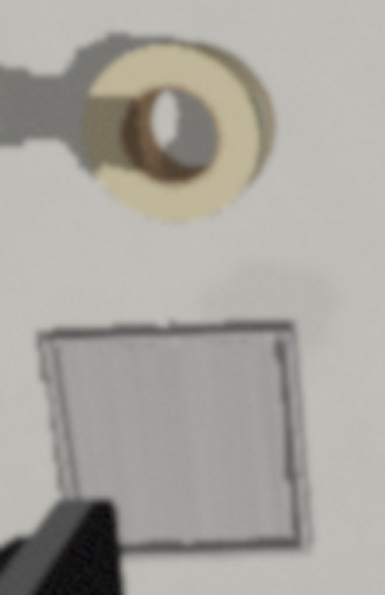

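```bash
python3 - <<'E'
from h import *
S=(np.array([0.56108,-0.150256,0.299494]),np.array([-2.17795,-2.25917,0.001356]))
A=lambda p,z:pz("wrist",340+(p[0]+.5)/2.5-.5,45+(p[1]+.5)/2.5-.5,z,S)
B=lambda p,z:pz("wrist",200+(p[0]+.5)/3.5-.5,110+(p[1]+.5)/3.5-.5,z,S)
for n,p,z in [("r3",(157,110),.057),("jar",(172,269),.106),("r2",(134,387),.057),("r1",(128,503),.057)]: print(n,A(p,z))
print("spare",B((173,131),.045)); 
print("tray",[B(p,.014) for p in [(38,332),(293,322),(309,546)]])
E
```

```text
r3 [ 0.6567 -0.0454  0.057 ]
jar [ 0.6589 -0.1163  0.106 ]
r2 [ 0.6607 -0.1867  0.057 ]
r1 [ 0.6647 -0.2558  0.057 ]
spare [ 0.4639 -0.1247  0.045 ]
tray [array([ 0.3948, -0.2175,  0.014 ]), array([ 0.5058, -0.2088,  0.014 ]), array([ 0.5132, -0.3173,  0.014 ])]
```

```bash
python3 -c "
from h import *
go(.659,-.117,.19,2.2)"
```

```text
shift [ 3.04  9.99 11.01] turn [-0.13 -0.08 -0.18]
```

Request:
servo_tool([
  [[1, 3, 2, 0, 0, 0], [2, 6, 4, 0, 0, 0], [3, 9, 7, 0, 0, 0], [3, 10, 9, -0.1, -0.1, -0.2], [3.05, 10, 10.5, -0.1, -0.1, -0.2], [3.05, 10, 11, -0.1, -0.1, -0.2], [3.05, 10, 11, -0.1, -0.1, -0.2]],
])

```text
time: 2.37
tool_pos: [0.6573, -0.118, 0.1885]
tcp_rot: [-2.178, -2.26, 0.004]
wrist_force: [-0.5, -0.6, -0.2]
width: 0.996
```

```bash
python3 - <<'E'
from h import *
st()
s=bot.read_state(); print(s["tool_pos"].tolist(),s["tcp_rot"].tolist())
c=viewer.read_camera("wrist"); cv2.imwrite("pics/w2.png",c["color"][:,:,::-1])
c=viewer.read_camera("side"); cv2.imwrite("pics/s2.png",c["color"][:,:,::-1])
E
```

```text
2.37 [ 0.6573 -0.118   0.1885] yhead 2.12 tilt 0.23 F [-0.5 -0.6 -0.2] w 0.996 q [-0.21  0.28  1.66 -0.    1.2  -0.25]
[0.6572711391483388, -0.11800685094337111, 0.18850566832035032] [-2.1779197393420664, -2.260075746601069, 0.004279721013897279]
```

View pics/w2.png

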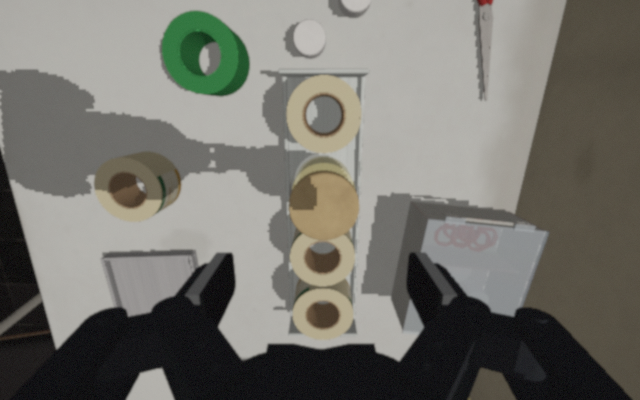

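View pics/s2.png

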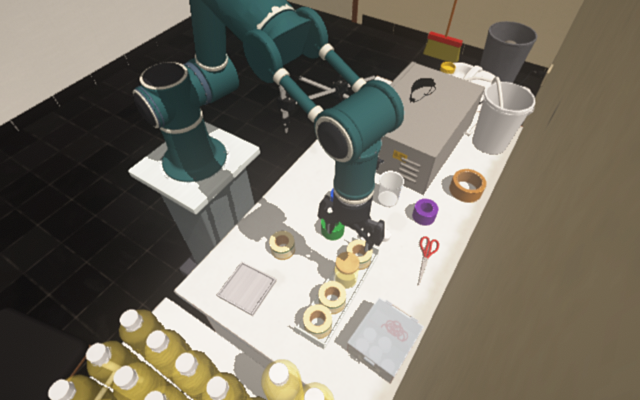

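```bash
python3 - <<'E'
import cv2
a=cv2.imread("pics/w2.png")
cv2.imwrite("pics/w2a.png",cv2.resize(a[60:350,260:390],None,fx=2,fy=2,interpolation=cv2.INTER_CUBIC))
from h import *
S=(np.array([0.65727,-0.118007,0.188506]),np.array([-2.17792,-2.260076,0.00428]))
for n,u,v,z in [("r3",323.5,113.5,.057),("jar",324,205.5,.106),("r2",323,258,.057),("r1",323,314,.057),("lidfar",324,170,.106),("lidnear",324,240,.106)]: print(n,pz("wrist",u,v,z,S))
go(.659,-.117,.053,2.2)
E
```

```text
r3 [ 0.6567 -0.0452  0.057 ]
jar [ 0.6596 -0.1155  0.106 ]
r2 [ 0.6618 -0.1882  0.057 ]
r1 [ 0.6645 -0.2566  0.057 ]
lidfar [ 0.6585 -0.0867  0.106 ]
lidnear [ 0.6608 -0.1457  0.106 ]
shift [ 1.300e-01 -1.000e-02  1.386e+01] turn [ 0.06  0.06 -0.07]
```

View pics/w2a.png

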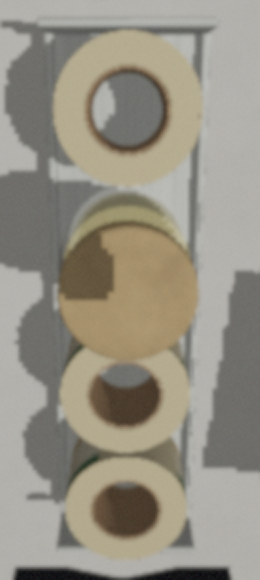

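Request:
servo_tool([
  [[0.1, 0, 3, 0.1, 0.1, 0], [0.2, 0, 6, 0.1, 0.1, 0], [0.2, 0, 8, 0.1, 0.1, 0], [0.2, 0, 10, 0.1, 0.1, 0], [0.2, 0, 11.5, 0.1, 0.1, 0], [0.2, 0, 12.8, 0.1, 0.1, 0], [0.2, 0, 13.6, 0.1, 0.1, 0], [0.2, 0, 13.9, 0.1, 0.1, 0], [0.2, 0, 13.9, 0.1, 0.1, 0]],
])

```text
time: 3.22
tool_pos: [0.6592, -0.1166, 0.053]
tcp_rot: [-2.18, -2.261, -0.0]
wrist_force: [-0.3, -0.5, 0.7]
width: 0.997
```

```bash
python3 - <<'E'
from h import *
st()
c=viewer.read_camera("wrist"); cv2.imwrite("pics/w3.png",c["color"][:,:,::-1])
E
```

```text
3.22 [ 0.6592 -0.1166  0.053 ] yhead 2.11 tilt 0.05 F [-0.3 -0.5  0.7] w 0.997 q [-0.21  0.41  1.76  0.    0.97 -0.25]
```

View pics/w3.png

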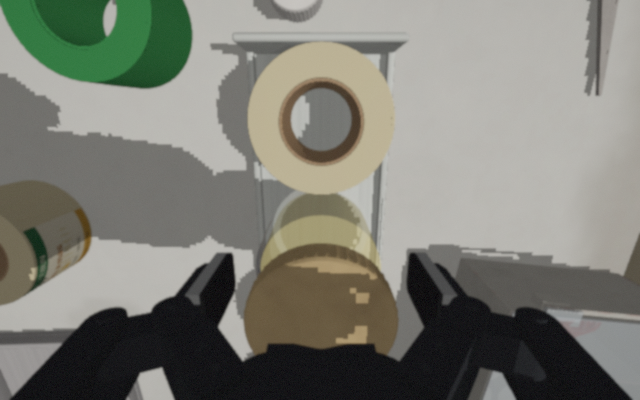

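Request:
servo_tool([
  [[0, 0, 0, 0, 0, 0], [0, 0, 0, 0, 0, 0], [0, 0, 0, 0, 0, 0], [0, 0, 0, 0, 0, 0], [0, 0, 0, 0, 0, 0], [0, 0, 0, 0, 0, 0], [0, 0, 0, 0, 0, 0], [0, 0, 0, 0, 0, 0], [0, 0, 0, 0, 0, 0], [0, 0, 0, 0, 0, 0]],
], claw=5, grip_force=40)

```text
time: 4.1
tool_pos: [0.6606, -0.1169, 0.0556]
tcp_rot: [2.178, 2.261, 0.003]
wrist_force: [-3.6, 0.5, 6.2]
width: 0.742
```

Request:
servo_tool([
  [[0, 0, -0.3, 0, 0, 0], [0, 0, -0.6, 0, 0, 0], [0, 0, -1, 0, 0, 0], [0, 0, -1.5, 0, 0, 0], [0, 0, -2, 0, 0, 0], [0, 0, -2, 0, 0, 0]],
])

```text
time: 4.6
tool_pos: [0.6614, -0.1171, 0.0771]
tcp_rot: [2.177, 2.26, 0.004]
wrist_force: [0.4, 0.1, -3.0]
width: 0.739
```

```bash
python3 - <<'E'
from h import *
st()
c=viewer.read_camera("wrist"); cv2.imwrite("pics/w4.png",c["color"][:,:,::-1])
c=viewer.read_camera("side"); cv2.imwrite("pics/s4.png",cv2.resize(c["color"][160:350,250:450,::-1],None,fx=3,fy=3))
E
```

```text
4.6 [ 0.6614 -0.1171  0.0771] yhead 2.13 tilt 0.26 F [ 0.4  0.1 -3. ] w 0.739 q [-0.21  0.38  1.75  0.    1.01 -0.25]
```

View pics/w4.png

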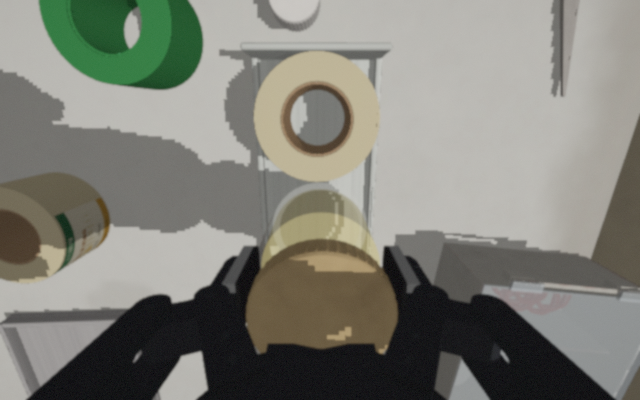

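View pics/s4.png

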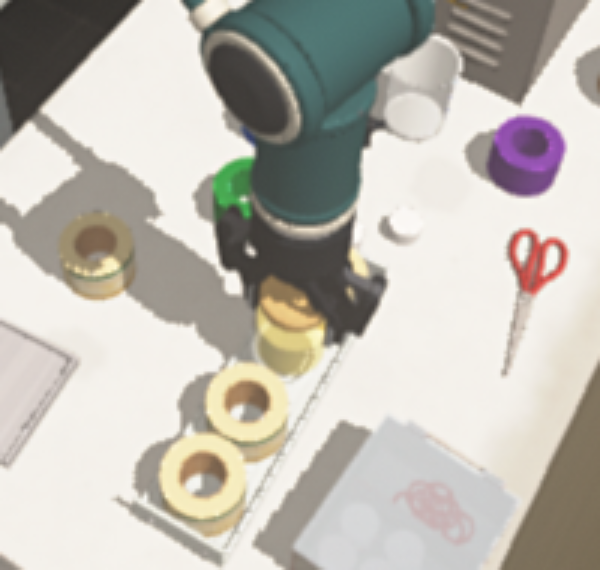

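```bash
python3 - <<'E'
from h import *
go(.6595,-.1165,.165,2.2)
go(.4535,-.270,.165,2.2)
go(.4535,-.270,.075,2.2)
E
```

```text
shift [ 0.05 -0.1  -8.89] turn [ 0.2   0.03 -0.07]
shift [-14.53 -21.26  -8.95] turn [ 0.2   0.03 -0.07]
shift [-14.52 -21.29   0.05] turn [ 0.2   0.03 -0.07]
```

Request:
servo_tool([
  [[0, 0, -1.5, 0.2, 0, 0], [0, 0, -3.5, 0.2, 0, 0], [0, 0, -5.5, 0.2, 0, 0], [0, 0, -7.5, 0.2, 0, 0], [0, 0, -9, 0.2, 0, 0], [-1, -1.5, -9, 0.2, 0, 0], [-2.5, -4, -9, 0.2, 0, 0], [-4, -6.5, -9, 0.2, 0, 0], [-6, -9, -9, 0.2, 0, 0], [-8, -11.5, -9, 0.2, 0, 0], [-9.5, -14, -9, 0.2, 0, 0], [-11, -16, -9, 0.2, 0, 0], [-12.5, -18, -9, 0.2, 0, 0], [-13.5, -20, -9, 0.2, 0, 0], [-14.5, -21, -9, 0.2, 0, 0], [-14.5, -21.3, -9, 0.2, 0, 0], [-14.5, -21.3, -8, 0.2, 0, 0], [-14.5, -21.3, -7, 0.2, 0, 0], [-14.5, -21.3, -6, 0.2, 0, 0], [-14.5, -21.3, -6, 0.2, 0, 0]],
])

```text
time: 6.37
tool_pos: [0.4517, -0.2678, 0.1318]
tcp_rot: [-2.175, -2.26, 0.002]
wrist_force: [-1.2, 0.7, -4.0]
width: 0.742
```

```bash
python3 - <<'E'
from h import *
st()
for n in ["wrist","side"]:
    c=viewer.read_camera(n); cv2.imwrite(f"pics/{n}5.png",c["color"][:,:,::-1])
a=cv2.imread("pics/side5.png"); cv2.imwrite("pics/side5c.png",cv2.resize(a[160:350,180:380],None,fx=3,fy=3))
E
```

```text
6.37 [ 0.4517 -0.2678  0.1318] yhead 2.19 tilt 0.33 F [-1.2  0.7 -4. ] w 0.742 q [-0.58  0.07  2.02 -0.    1.06 -0.62]
```

View pics/wrist5.png

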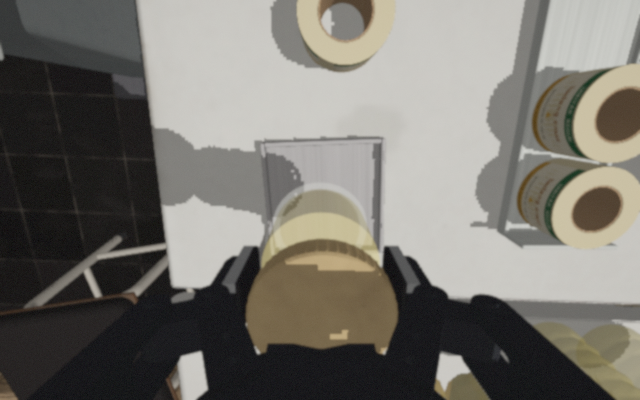

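View pics/side5c.png

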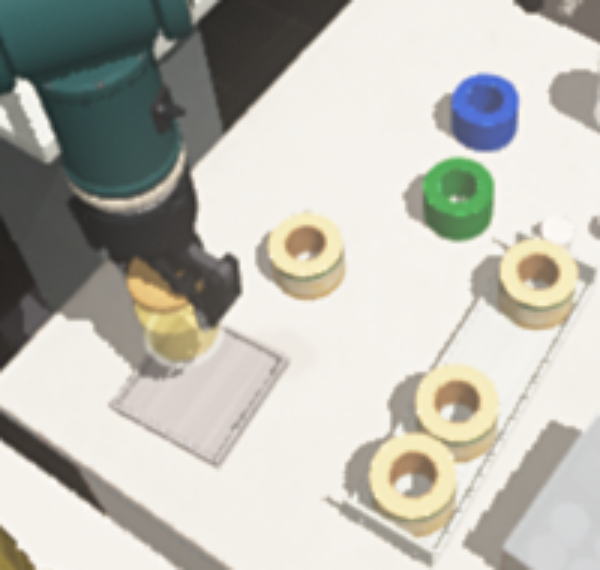

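```bash
python3 - <<'E'
from h import *
s=bot.read_state(); S=(s["tool_pos"],s["tcp_rot"])
for p in [(262,140.5),(383.5,138.5)]: print(pz("wrist",*p,.014,S))
st();go(.454,-.2695,.132,2.2);go(.454,-.2695,.051,2.2)
E
```

```text
[ 0.3992 -0.2203  0.014 ]
[ 0.5055 -0.2145  0.014 ]
6.47 [ 0.4528 -0.2686  0.1338] yhead 2.19 tilt 0.17 F [-0.   0.1 -3.3] w 0.738 q [-0.58  0.07  2.02 -0.    1.06 -0.62]
shift [-0.09  0.12  0.18] turn [-0.15 -0.08 -0.01]
shift [-0.1   0.14  8.28] turn [-0.15 -0.08 -0.01]
```

Request:
servo_tool([
  [[-0.2, 0.2, 1, -0.15, -0.1, 0], [-0.25, 0.2, 2.5, -0.15, -0.1, 0], [-0.25, 0.2, 4, -0.15, -0.1, 0], [-0.25, 0.2, 5.5, -0.15, -0.1, 0], [-0.25, 0.2, 6.7, -0.15, -0.1, 0], [-0.25, 0.2, 7.5, -0.15, -0.1, 0], [-0.25, 0.2, 7.9, -0.15, -0.1, 0], [-0.25, 0.2, 8, -0.15, -0.1, 0], [-0.25, 0.2, 8, -0.15, -0.1, 0]],
])

```text
time: 7.22
tool_pos: [0.455, -0.2711, 0.0539]
tcp_rot: [2.178, 2.263, -0.0]
wrist_force: [-0.3, -0.4, -3.4]
width: 0.738
```

Request:
servo_tool([
  [[0, 0, 0.08, 0, 0, 0], [0, 0, 0.16, 0, 0, 0], [0, 0, 0.24, 0, 0, 0], [0, 0, 0.3, 0, 0, 0], [0, 0, 0.3, 0, 0, 0]],
])

```text
time: 7.63
tool_pos: [0.455, -0.2712, 0.0511]
tcp_rot: [2.178, 2.263, -0.0]
wrist_force: [-0.5, -0.5, -3.0]
width: 0.736
```

```bash
python3 -c "
from h import *
st()"
```

```text
7.63 [ 0.455  -0.2712  0.0511] yhead 2.2 tilt 0.06 F [-0.5 -0.5 -3. ] w 0.736 q [-0.58  0.18  2.08 -0.    0.89 -0.62]
```

Request:
servo_tool([
  [[0, 0, 0.06, 0, 0, 0], [0, 0, 0.12, 0, 0, 0], [0, 0, 0.18, 0, 0, 0], [0, 0, 0.23, 0, 0, 0], [0, 0, 0.23, 0, 0, 0]],
])

```text
time: 8.05
tool_pos: [0.4549, -0.2711, 0.0486]
tcp_rot: [2.178, 2.263, -0.0]
wrist_force: [-0.1, -0.7, -3.4]
width: 0.739
```

Request:
servo_tool([
  [[0, 0, 0.05, 0, 0, 0], [0, 0, 0.1, 0, 0, 0], [0, 0, 0.15, 0, 0, 0], [0, 0, 0.15, 0, 0, 0]],
])

```text
time: 8.38
tool_pos: [0.455, -0.2712, 0.0477]
tcp_rot: [2.178, 2.263, -0.001]
wrist_force: [-1.9, 0.7, 2.7]
width: 0.737
```

Request:
servo_tool([
  [[0, 0, 0, 0, 0, 0], [0, 0, 0, 0, 0, 0], [0, 0, 0, 0, 0, 0], [0, 0, 0, 0, 0, 0], [0, 0, 0, 0, 0, 0], [0, 0, 0, 0, 0, 0]],
], claw=8.5)

```text
time: 8.88
tool_pos: [0.4551, -0.2713, 0.0477]
tcp_rot: [2.178, 2.263, -0.0]
wrist_force: [0.9, 0.4, -0.4]
width: 0.996
```

```bash
python3 - <<'E'
from h import *
st()
for n in ["wrist","side"]:
    c=viewer.read_camera(n); cv2.imwrite(f"pics/{n}6.png",c["color"][:,:,::-1])
E
```

```text
8.88 [ 0.4551 -0.2713  0.0477] yhead 2.2 tilt 0.06 F [ 0.9  0.4 -0.4] w 0.996 q [-0.58  0.18  2.08 -0.    0.88 -0.62]
```

View pics/wrist6.png

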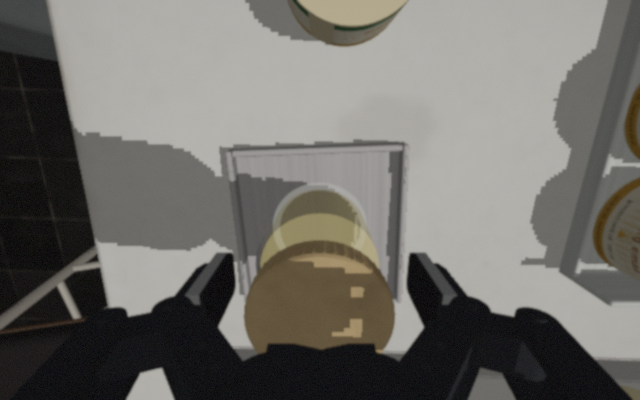

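```bash
python3 - <<'E'
from h import *
go(.463,-.14,.19,2.2)
E
```

```text
shift [ 13.07   1.31 -14.24] turn [ 0.02  0.05 -0.  ]
```

Request:
servo_tool([
  [[0, 0, -2, 0, 0, 0], [0, 0, -4, 0, 0, 0], [0, 0, -7, 0, 0, 0], [0, 0, -10, 0, 0, 0], [0, 0, -13, 0, 0, 0], [2, 0.2, -14.2, 0, 0, 0], [5, 0.5, -14.2, 0, 0, 0], [8, 1, -14.2, 0, 0, 0], [11, 1.3, -14.2, 0, 0, 0], [12.5, 1.3, -14.2, 0, 0, 0], [13, 1.3, -14.2, 0, 0, 0], [13, 1.3, -14.2, 0, 0, 0], [13, 1.3, -14.2, 0, 0, 0]],
])

```text
time: 10.07
tool_pos: [0.463, -0.1412, 0.1897]
tcp_rot: [2.177, 2.263, -0.001]
wrist_force: [0.2, -0.1, -0.7]
width: 0.993
```

```bash
python3 - <<'E'
from h import *
st()
s=bot.read_state(); print(s["tool_pos"].tolist(),s["tcp_rot"].tolist())
for n in ["wrist","side"]:
    c=viewer.read_camera(n); cv2.imwrite(f"pics/{n}7.png",c["color"][:,:,::-1])
E
```

```text
10.07 [ 0.463  -0.1412  0.1897] yhead 2.24 tilt 0.09 F [ 0.2 -0.1 -0.7] w 0.993 q [-0.35 -0.07  2.05 -0.    1.16 -0.39]
[0.46304566189359486, -0.14115898846444289, 0.1896594798659294] [2.1765266431202814, 2.2634056510156175, -0.0010971256870347774]
```

View pics/wrist7.png

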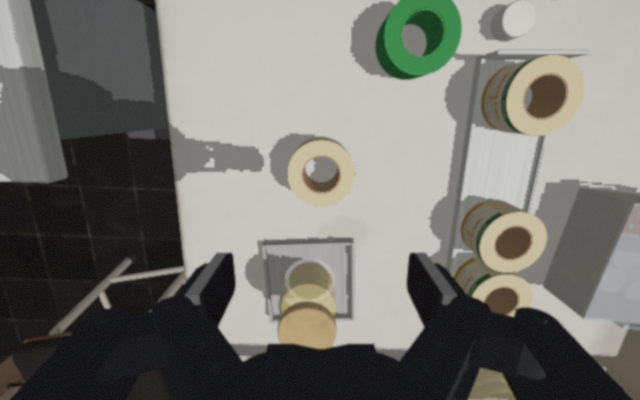

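View pics/side7.png

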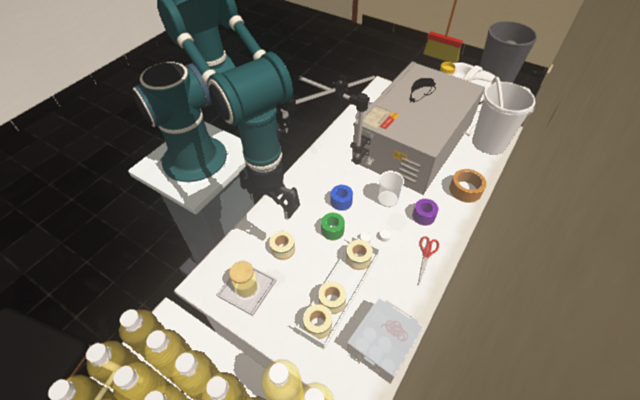

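```bash
python3 - <<'E'
from h import *
a=cv2.imread("pics/wrist7.png")
cv2.imwrite("pics/w7a.png",cv2.resize(a[125:225,270:370],None,fx=5,fy=5,interpolation=cv2.INTER_CUBIC))
cv2.imwrite("pics/w7b.png",cv2.resize(a[40:280,430:600],None,fx=2.5,fy=2.5,interpolation=cv2.INTER_CUBIC))
E
```

```text
(no output)
```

View pics/w7a.png

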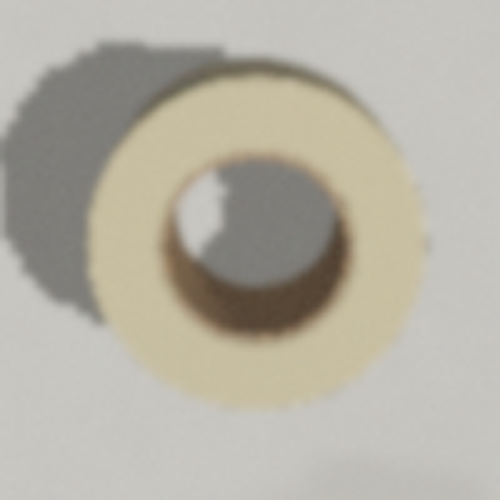

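View pics/w7b.png

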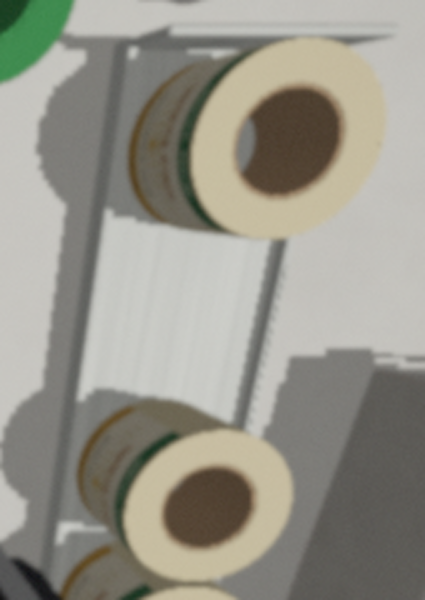

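```bash
python3 - <<'E'
from h import *
S=(np.array([0.463046,-0.141159,0.189659]),np.array([2.176527,2.263406,-0.001097]))
x=pz("wrist",270+257/5-.4,125+240/5-.4,.045,S);print(x)
print(pz("wrist",270+88/5-.4,125+240/5-.4,.045,S),pz("wrist",270+425/5-.4,125+240/5-.4,.045,S))
print("r3",pz("wrist",430+288/2.5-.3,40+138/2.5-.3,.057,S),"r2",pz("wrist",430+208/2.5-.3,40+505/2.5-.3,.057,S))
go(x[0],x[1],.015,2.2)
E
```

```text
[ 0.4629 -0.1249  0.045 ]
[ 0.4295 -0.1262  0.045 ] [ 0.4961 -0.1236  0.045 ]
r3 [ 0.6568 -0.0453  0.057 ] r2 [ 0.6611 -0.1863  0.057 ]
shift [ 1.71  0.04 17.46] turn [ 0.02  0.08 -0.05]
```

Request:
servo_tool([
  [[1, 0, 2, 0, 0, 0], [1.7, 0, 5, 0, 0.1, 0], [1.7, 0, 8, 0, 0.1, 0], [1.7, 0, 11, 0, 0.1, 0], [1.7, 0, 13.5, 0, 0.1, 0], [1.7, 0, 15.5, 0, 0.1, 0], [1.7, 0, 17, 0, 0.1, 0], [1.7, 0, 17.8, 0, 0.1, 0], [1.7, 0, 18.2, 0, 0.1, 0], [1.7, 0, 18.2, 0, 0.1, 0], [1.7, 0, 18.2, 0, 0.1, 0]],
])

```text
time: 11.08
tool_pos: [0.4632, -0.1256, 0.0082]
tcp_rot: [2.179, 2.261, 0.002]
wrist_force: [-1.3, 0.2, 0.1]
width: 0.993
```

```bash
python3 - <<'E'
from h import *
st()
for n in ["wrist"]:
    c=viewer.read_camera(n); cv2.imwrite(f"pics/{n}8.png",c["color"][:,:,::-1])
E
```

```text
11.08 [ 0.4632 -0.1256  0.0082] yhead 2.12 tilt 0.08 F [-1.3  0.2  0.1] w 0.993 q [-0.32  0.16  2.2   0.    0.78 -0.35]
```

View pics/wrist8.png

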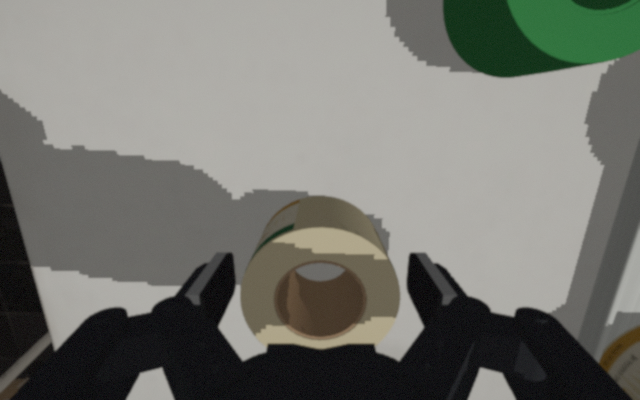

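Request:
servo_tool([
  [[0, 0, 0.1, 0, 0, 0], [0, 0, 0.1, 0, 0, 0], [0, 0, 0.1, 0, 0, 0], [0, 0, 0.1, 0, 0, 0], [0, 0, 0.1, 0, 0, 0], [0, 0, 0.1, 0, 0, 0], [0, 0, 0.1, 0, 0, 0], [0, 0, 0.1, 0, 0, 0], [0, 0, 0.1, 0, 0, 0], [0, 0, 0.1, 0, 0, 0]],
], claw=5, grip_force=35)

```text
time: 11.97
tool_pos: [0.4649, -0.1261, 0.0091]
tcp_rot: [2.176, 2.26, 0.004]
wrist_force: [-1.1, -0.8, 6.1]
width: 0.772
```

Request:
servo_tool([
  [[0, 0, -0.3, 0, 0, 0], [0, 0, -0.7, 0, 0, 0], [0, 0, -1.5, 0, 0, 0], [0, 0, -3, 0, 0, 0], [0, 0, -5, 0, 0, 0], [0, 0, -7, 0, 0, 0], [0, 0, -9, 0, 0, 0], [0, 0, -10, 0, 0, 0], [0, 0, -10, 0, 0, 0], [0, 0, -10, 0, 0, 0]],
])

```text
time: 12.8
tool_pos: [0.4647, -0.126, 0.1095]
tcp_rot: [2.176, 2.259, 0.005]
wrist_force: [-0.5, -0.3, -3.2]
width: 0.771
```

```bash
python3 - <<'E'
from h import *
st()
for n in ["wrist","side"]:
    c=viewer.read_camera(n); cv2.imwrite(f"pics/{n}9.png",c["color"][:,:,::-1])
a=cv2.imread("pics/side9.png"); cv2.imwrite("pics/side9c.png",cv2.resize(a[160:350,180:380],None,fx=3,fy=3))
go(.6589,-.1162,.11,2.2)
E
```

```text
12.8 [ 0.4647 -0.126   0.1095] yhead 2.15 tilt 0.36 F [-0.5 -0.3 -3.2] w 0.771 q [-0.32  0.01  2.14  0.    0.99 -0.35]
shift [ 0.2  19.59 -0.17] turn [ 0.15  0.04 -0.05]
```

View pics/wrist9.png

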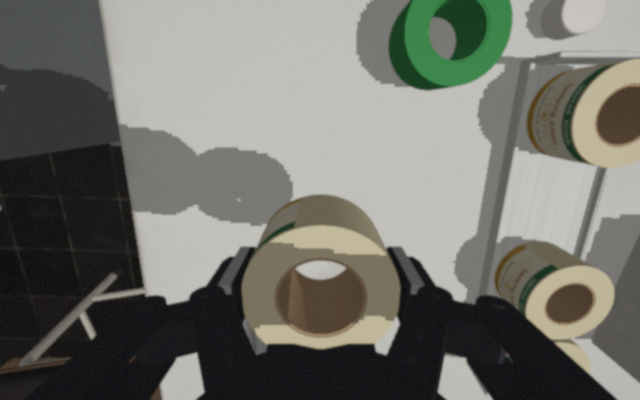

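View pics/side9c.png

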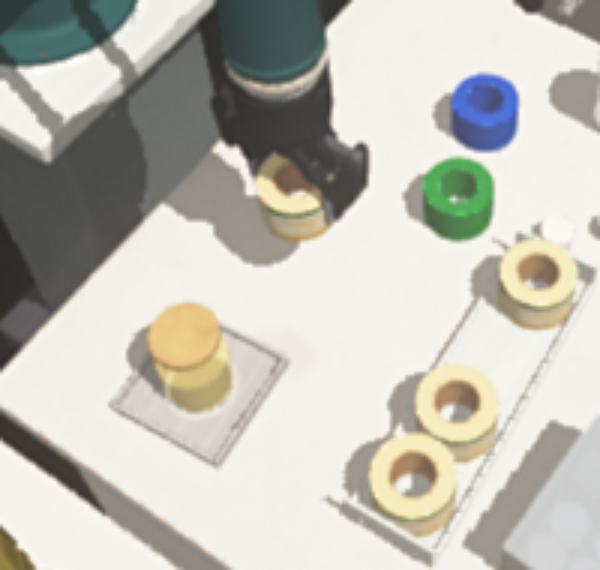

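```bash
python3 - <<'E'
from h import *
a=cv2.imread("pics/wrist9.png")
cv2.imwrite("pics/w9a.png",cv2.resize(a[190:370,220:420],None,fx=3.5,fy=3.5,interpolation=cv2.INTER_CUBIC))
E
```

```text
(no output)
```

View pics/w9a.png

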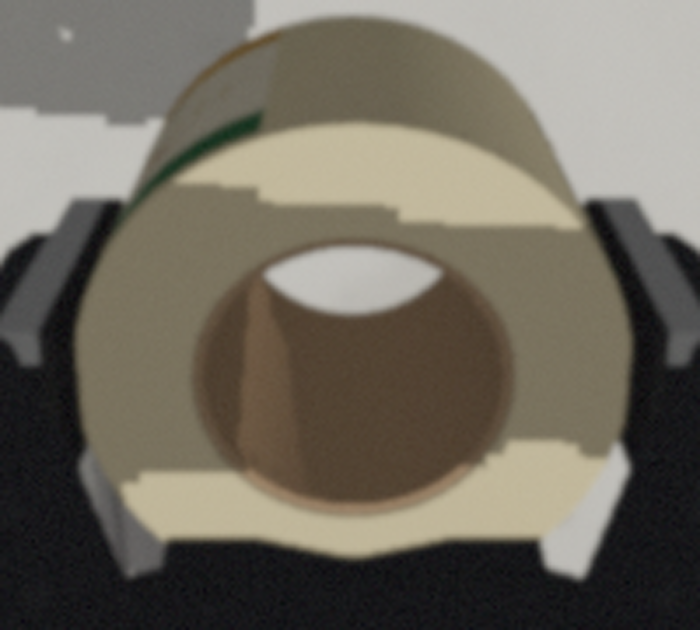

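```bash
python3 - <<'E'
from h import *
def tl(px,py,zt):
    u=220+px/3.5-.36; v=190+py/3.5-.36
    d=TC[:3,:3]@np.array([(u-320.63)/295.81,(v-200.69)/295.81,1]); e=TC[:3,3]
    return ((e+d*(zt-e[2])/d[2])*1000).round(1)
for z in (-.036,-.034,-.038):
    print(z,[tl(355,y,z) for y in (243,515,122)], tl(195,378,z),tl(512,378,z))
print("bottom far",tl(355,15,.009))
E
```

```text
-0.036 [array([ 17.9,   0.3, -36. ]), array([-20.3,   0.3, -36. ]), array([ 32.9,   0.3, -36. ])] [ -0.2 -19.  -36. ] [ -0.2  19.2 -36. ]
-0.034 [array([ 16.8,   0.3, -34. ]), array([-22. ,   0.3, -34. ]), array([ 32.1,   0.3, -34. ])] [ -1.6 -19.4 -34. ] [ -1.6  19.5 -34. ]
-0.038 [array([ 19. ,   0.3, -38. ]), array([-18.5,   0.3, -38. ]), array([ 33.7,   0.3, -38. ])] [  1.2 -18.6 -38. ] [  1.2  18.8 -38. ]
bottom far [32.6  0.3  9. ]
```

```bash
python3 - <<'E'
from h import *
st();go(.6593,-.1168,.085,2.2)
E
```

```text
12.9 [ 0.4632 -0.1256  0.1078] yhead 2.15 tilt 0.15 F [-0.1  0.4 -1.9] w 0.77 q [-0.32  0.01  2.14  0.    0.99 -0.35]
shift [ 0.14 19.62  2.33] turn [ 0.15  0.04 -0.05]
```

Request:
servo_tool([
  [[0, 1, 0, 0.1, 0, 0], [0, 3, 0, 0.1, 0, 0], [0.1, 6, 0, 0.1, 0, 0], [0.1, 9, 0, 0.1, 0, 0], [0.1, 12, 0, 0.1, 0, 0], [0.15, 14.5, 0, 0.1, 0, 0], [0.15, 16.5, 0, 0.1, 0, 0], [0.15, 18, 0, 0.1, 0, 0], [0.15, 19, 0, 0.1, 0, 0], [0.15, 19.6, 0.5, 0.1, 0, 0], [0.15, 19.6, 1.2, 0.1, 0, 0], [0.15, 19.6, 2, 0.1, 0, 0], [0.15, 19.6, 2.3, 0.1, 0, 0], [0.15, 19.6, 2.3, 0.1, 0, 0], [0.15, 19.6, 2.3, 0.1, 0, 0]],
])

```text
time: 14.15
tool_pos: [0.6579, -0.1167, 0.0846]
tcp_rot: [-2.18, -2.262, 0.001]
wrist_force: [-0.2, -0.5, -1.7]
width: 0.771
```

```bash
python3 - <<'E'
from h import *
st()
s=bot.read_state(); print(s["tool_pos"].tolist(),s["tcp_rot"].tolist())
for n in ["wrist","side","top"]:
    c=viewer.read_camera(n); cv2.imwrite(f"pics/{n}10.png",c["color"][:,:,::-1])
a=cv2.imread("pics/side10.png"); cv2.imwrite("pics/side10c.png",cv2.resize(a[200:350,270:400],None,fx=4,fy=4,interpolation=cv2.INTER_CUBIC))
E
```

```text
14.15 [ 0.6579 -0.1167  0.0846] yhead 2.13 tilt 0.05 F [-0.2 -0.5 -1.7] w 0.771 q [-0.21  0.37  1.75 -0.    1.02 -0.25]
[0.6578853917147317, -0.11673040998091568, 0.08459421689217281] [-2.1795026080549156, -2.2620063188737616, 0.0012730753740864092]
```

View pics/wrist10.png

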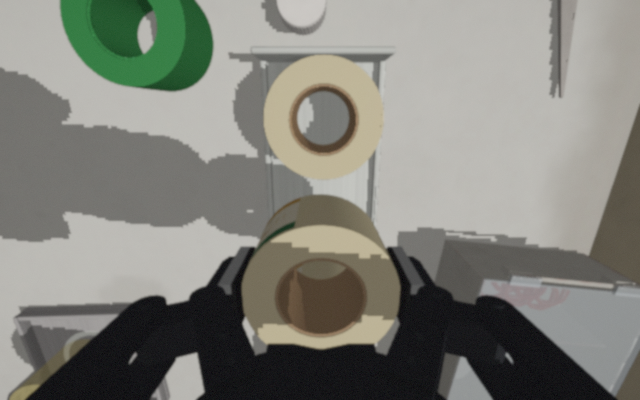

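View pics/side10c.png

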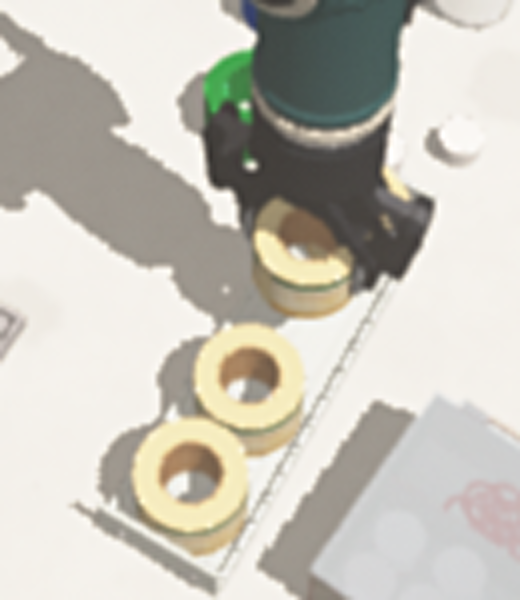

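```bash
python3 - <<'E'
from h import *
a=cv2.imread("pics/wrist10.png")
cv2.imwrite("pics/w10a.png",cv2.resize(a[40:240,230:420],None,fx=3.5,fy=3,interpolation=cv2.INTER_CUBIC) if 0 else cv2.resize(a[40:240,230:420],None,fx=3,fy=3,interpolation=cv2.INTER_CUBIC))
S=(np.array([0.657885,-0.11673,0.084594]),np.array([-2.1795026,-2.262006,0.001273]))
for n,u,v,z in [("r3 far",323,55,.057),("r3 near",323,179,.057),("r3 L",264,117,.057),("r3R",382,117,.057),("r3c",323,117,.057),("hole",323.5,119,.057),("held bottomfar",321,194.5,.0756),("held topfar",321,225.5,.1206)]: print(n,pz("wrist",u,v,z,S))
E
```

```text
r3 far [ 0.6554 -0.0136  0.057 ]
r3 near [ 0.658  -0.0801  0.057 ]
r3 L [ 0.6238 -0.0461  0.057 ]
r3R [ 0.6894 -0.0437  0.057 ]
r3c [ 0.6566 -0.0449  0.057 ]
hole [ 0.6569 -0.046   0.057 ]
held bottomfar [ 0.657  -0.0844  0.0756]
held topfar [ 0.6569 -0.0843  0.1206]
```

View pics/w10a.png

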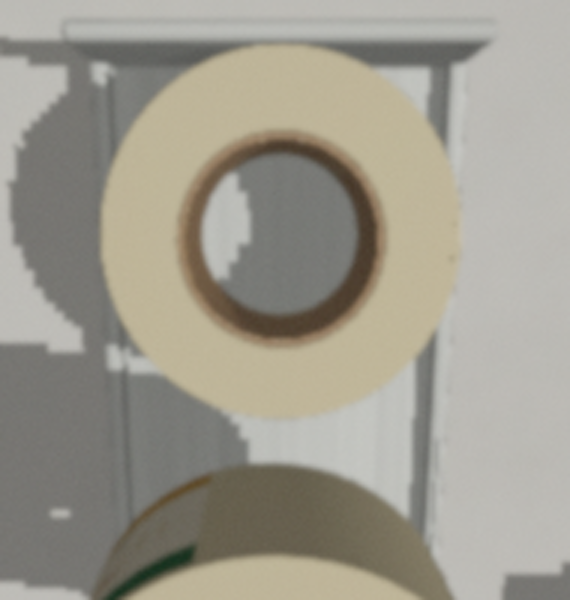

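```bash
python3 - <<'E'
from h import *
S=(np.array([0.657885,-0.11673,0.084594]),np.array([-2.1795026,-2.262006,0.001273]))
for y,l,r in [(480,127,416),(120,111,433)]:
    for z in (.012,.017): print(z,pz("wrist",230+l/3,40+y/3,z,S),pz("wrist",230+r/3,40+y/3,z,S))
st();go(.6592,-.1159,.069,2.2)
E
```

```text
0.012 [ 0.6207 -0.1081  0.012 ] [ 0.6941 -0.1054  0.012 ]
0.017 [ 0.6215 -0.1066  0.017 ] [ 0.6932 -0.1039  0.017 ]
0.012 [ 0.618  -0.0231  0.012 ] [ 0.6908 -0.0204  0.012 ]
0.017 [ 0.6188 -0.0235  0.017 ] [ 0.69   -0.0209  0.017 ]
14.3 [ 0.6592 -0.117   0.086 ] yhead 2.13 tilt 0.12 F [ 1.1 -0.4 -1.4] w 0.768 q [-0.21  0.37  1.75 -0.    1.02 -0.25]
shift [ 0.11 -0.    1.7 ] turn [ 0.1   0.05 -0.07]
```

Request:
servo_tool([
  [[0.05, -0.05, 0.4, 0.1, 0.05, 0], [0.1, -0.05, 0.8, 0.1, 0.05, 0], [0.1, -0.05, 1.2, 0.1, 0.05, 0], [0.1, -0.05, 1.6, 0.1, 0.05, 0], [0.1, -0.05, 1.8, 0.1, 0.05, 0], [0.1, -0.05, 1.8, 0.1, 0.05, 0], [0.1, -0.05, 1.8, 0.1, 0.05, 0]],
])

```text
time: 14.88
tool_pos: [0.6585, -0.1159, 0.0675]
tcp_rot: [-2.179, -2.262, 0.001]
wrist_force: [0.1, 0.0, -1.2]
width: 0.773
```

```bash
python3 - <<'E'
from h import *
st()
s=bot.read_state(); print(s["tool_pos"].tolist(),s["tcp_rot"].tolist())
for n in ["wrist","side"]:
    c=viewer.read_camera(n); cv2.imwrite(f"pics/{n}11.png",c["color"][:,:,::-1])
a=cv2.imread("pics/wrist11.png"); cv2.imwrite("pics/w11a.png",cv2.resize(a[40:280,230:420],None,fx=2.5,fy=2.5,interpolation=cv2.INTER_CUBIC))
a=cv2.imread("pics/side11.png"); cv2.imwrite("pics/side11c.png",cv2.resize(a[220:300,310:390],None,fx=6,fy=6,interpolation=cv2.INTER_CUBIC))
E
```

```text
14.88 [ 0.6585 -0.1159  0.0675] yhead 2.14 tilt 0.04 F [ 0.1  0.  -1.2] w 0.773 q [-0.21  0.39  1.76 -0.    0.99 -0.25]
[0.6584672435562767, -0.11590458869961195, 0.06754705947081775] [-2.1792266316359865, -2.262012557813283, 0.0006162069059034746]
```

View pics/w11a.png

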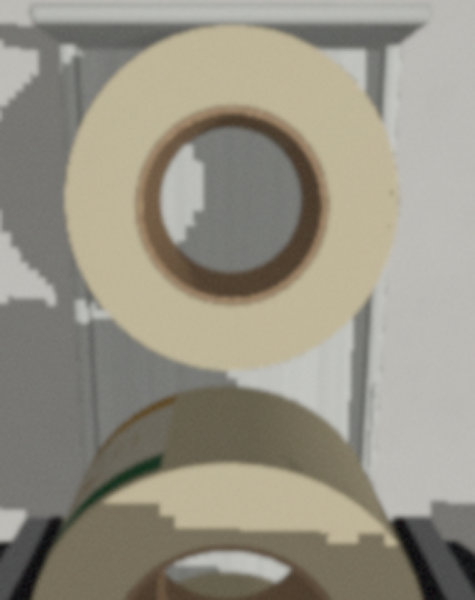

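View pics/side11c.png

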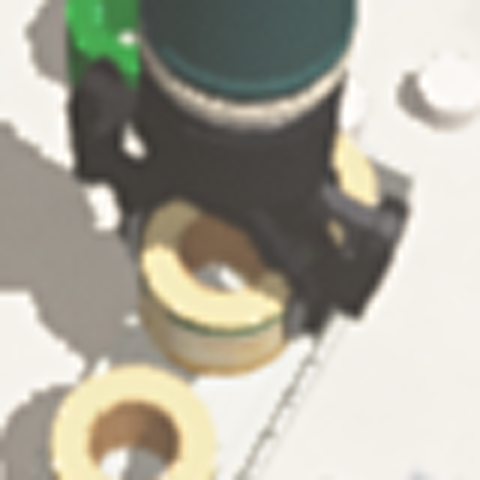

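Request:
servo_tool([
  [[0, 0, 0.3, 0, 0, 0], [0, 0, 0.6, 0, 0, 0], [0, 0, 1, 0, 0, 0], [0, 0, 1.4, 0, 0, 0], [0, 0, 1.8, 0, 0, 0], [0, 0, 1.8, 0, 0, 0]],
])

```text
time: 15.48
tool_pos: [0.6579, -0.1158, 0.0486]
tcp_rot: [-2.178, -2.261, 0.002]
wrist_force: [-1.3, 0.9, -2.4]
width: 0.774
```

```bash
python3 - <<'E'
from h import *
st()
for n in ["wrist"]:
    c=viewer.read_camera(n); cv2.imwrite(f"pics/{n}12.png",c["color"][:,:,::-1])
a=cv2.imread("pics/wrist12.png"); cv2.imwrite("pics/w12a.png",cv2.resize(a[20:280,230:420],None,fx=2.2,fy=2.2,interpolation=cv2.INTER_CUBIC))
E
```

```text
15.48 [ 0.6579 -0.1158  0.0486] yhead 2.13 tilt 0.12 F [-1.3  0.9 -2.4] w 0.774 q [-0.21  0.41  1.77 -0.    0.96 -0.25]
```

View pics/w12a.png

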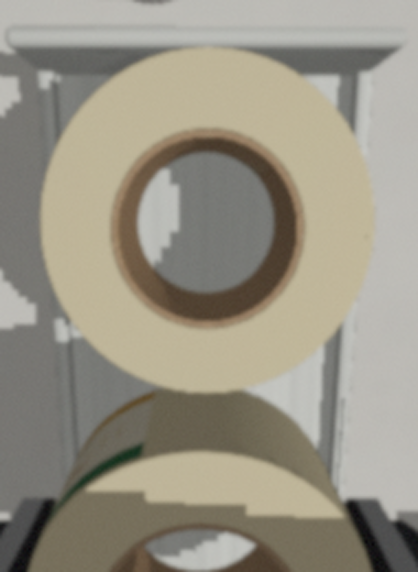

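Request:
servo_tool([
  [[0, 0.05, 0.3, 0, 0, 0], [0, 0.05, 0.7, 0, 0, 0], [0, 0.05, 1.1, 0, 0, 0], [0, 0.05, 1.5, 0, 0, 0], [0, 0.05, 1.9, 0, 0, 0], [0, 0.05, 2.2, 0, 0, 0], [0, 0.05, 2.3, 0, 0, 0], [0, 0.05, 2.3, 0, 0, 0]],
])

```text
time: 16.2
tool_pos: [0.6582, -0.1158, 0.0254]
tcp_rot: [-2.178, -2.261, 0.002]
wrist_force: [0.1, -0.5, -2.5]
width: 0.773
```

```bash
python3 - <<'E'
from h import *
st()
for n in ["wrist","side"]:
    c=viewer.read_camera(n); cv2.imwrite(f"pics/{n}13.png",c["color"][:,:,::-1])
a=cv2.imread("pics/wrist13.png"); cv2.imwrite("pics/w13a.png",cv2.resize(a[20:320,220:430],None,fx=2,fy=2,interpolation=cv2.INTER_CUBIC))
E
```

```text
16.2 [ 0.6582 -0.1158  0.0254] yhead 2.13 tilt 0.14 F [ 0.1 -0.5 -2.5] w 0.773 q [-0.21  0.44  1.78 -0.    0.93 -0.25]
```

View pics/w13a.png

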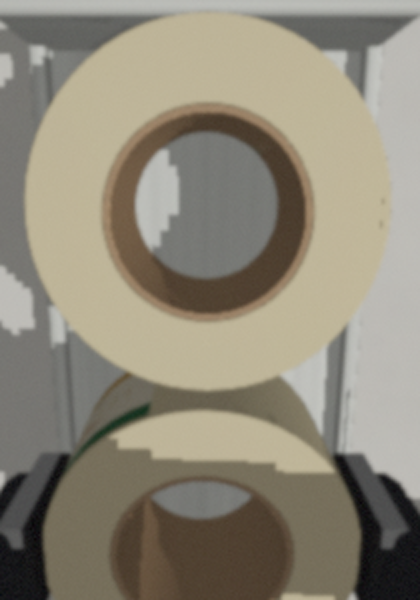

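Request:
servo_tool([
  [[0, 0, 0.08, 0, 0, 0], [0, 0, 0.16, 0, 0, 0], [0, 0, 0.24, 0, 0, 0], [0, 0, 0.3, 0, 0, 0], [0, 0, 0.3, 0, 0, 0]],
])

```text
time: 16.72
tool_pos: [0.6586, -0.1158, 0.0229]
tcp_rot: [-2.179, -2.261, 0.001]
wrist_force: [-0.4, -0.1, -1.6]
width: 0.773
```

Request:
servo_tool([
  [[0, 0, 0.05, 0, 0, 0], [0, 0, 0.1, 0, 0, 0], [0, 0, 0.15, 0, 0, 0], [0, 0, 0.15, 0, 0, 0]],
])

```text
time: 17.05
tool_pos: [0.6586, -0.1158, 0.0214]
tcp_rot: [-2.179, -2.261, 0.001]
wrist_force: [0.1, 0.8, -2.2]
width: 0.772
```

Request:
servo_tool([
  [[0, 0, 0.04, 0, 0, 0], [0, 0, 0.08, 0, 0, 0], [0, 0, 0.12, 0, 0, 0], [0, 0, 0.12, 0, 0, 0]],
])

```text
time: 17.38
tool_pos: [0.6586, -0.1158, 0.0213]
tcp_rot: [-2.179, -2.261, 0.001]
wrist_force: [-3.2, 1.1, 5.5]
width: 0.775
```

Request:
servo_tool([
  [[0, 0, 0, 0, 0, 0], [0, 0, 0, 0, 0, 0], [0, 0, 0, 0, 0, 0], [0, 0, 0, 0, 0, 0], [0, 0, 0, 0, 0, 0], [0, 0, 0, 0, 0, 0]],
], claw=8.5)

```text
time: 17.88
tool_pos: [0.6586, -0.1158, 0.0211]
tcp_rot: [-2.179, -2.261, 0.002]
wrist_force: [-1.5, -0.0, 0.7]
width: 0.995
```

Request:
servo_tool([
  [[0, 0, -1, 0, 0, 0], [0, 0, -2, 0, 0, 0], [0, 0, -4, 0, 0, 0], [0, 0, -7, 0, 0, 0], [0, 0, -10, 0, 0, 0], [0, 0, -13, 0, 0, 0], [0, 0, -16, 0, 0, 0], [0, 0, -18, 0, 0, 0], [0, 0, -18, 0, 0, 0], [0, 0, -18, 0, 0, 0]],
])

```text
time: 18.72
tool_pos: [0.6605, -0.1162, 0.2048]
tcp_rot: [2.177, 2.26, 0.003]
wrist_force: [-0.5, -1.0, 0.5]
width: 0.993
```

```bash
python3 - <<'E'
from h import *
st()
s=bot.read_state(); print(s["tool_pos"].tolist(),s["tcp_rot"].tolist())
for n in ["wrist","side","top"]:
    c=viewer.read_camera(n); cv2.imwrite(f"pics/{n}14.png",c["color"][:,:,::-1])
a=cv2.imread("pics/wrist14.png"); cv2.imwrite("pics/w14a.png",cv2.resize(a[60:350,250:400],None,fx=2,fy=2,interpolation=cv2.INTER_CUBIC))
a=cv2.imread("pics/side14.png"); cv2.imwrite("pics/side14c.png",cv2.resize(a[160:360,200:400],None,fx=3,fy=3,interpolation=cv2.INTER_CUBIC))
E
```

```text
18.72 [ 0.6605 -0.1162  0.2048] yhead 2.14 tilt 0.24 F [-0.5 -1.   0.5] w 0.993 q [-0.21  0.27  1.65 -0.    1.22 -0.25]
[0.6605064309477809, -0.11621439486043224, 0.2047796323249407] [2.1771526517248603, 2.2599155671351467, 0.0033486844798791882]
```

View pics/wrist14.png

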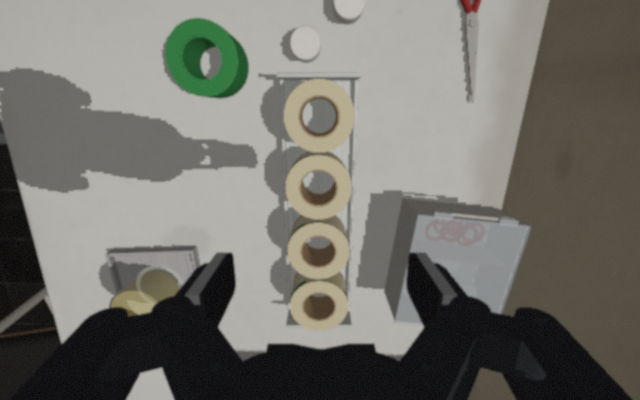

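View pics/w14a.png

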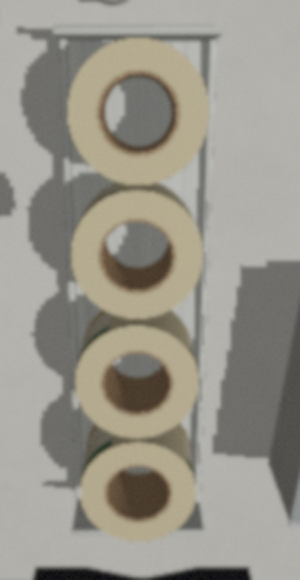

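View pics/side14c.png

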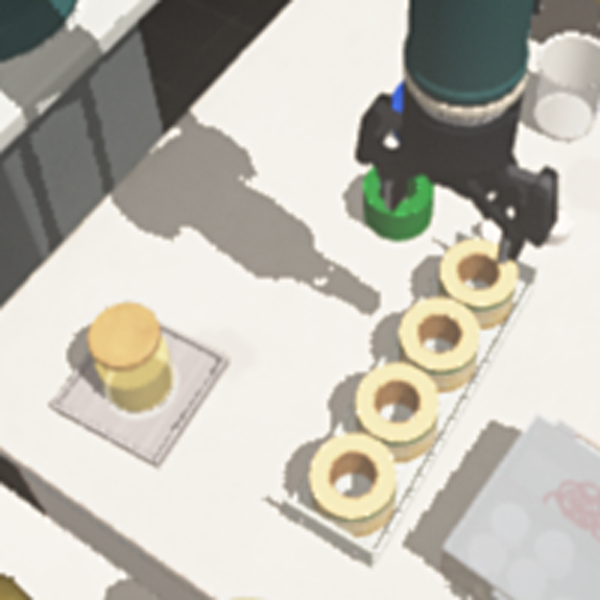

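```bash
python3 - <<'E'
from h import *
S=(np.array([0.660506,-0.116214,0.20478]),np.array([2.177153,2.259916,0.003349]))
for n,x,y in [("r3",138,111),("new",137,254),("r2",137,381),("r1",137,492)]: print(n,pz("wrist",250+x/2,60+y/2,.057,S))
a=viewer.read_camera("side")["color"].astype(int); b=cv2.imread("pics/side0.png")[:,:,::-1].astype(int)
d=np.abs(a-b).sum(2); 
for n,(u,v) in {"r2":(332,294),"r1":(317,319)}.items(): print(n,np.median(d[v-14:v+15,u-14:u+15]),d[v-14:v+15,u-14:u+15].max())
st()
from workcell import finish_job
print(finish_job())
E
```

```text
r3 [ 0.657  -0.0457  0.057 ]
new [ 0.659  -0.1154  0.057 ]
r2 [ 0.6615 -0.1864  0.057 ]
r1 [ 0.6639 -0.257   0.057 ]
r2 2.0 249
r1 2.0 7
18.92 [ 0.6577 -0.1156  0.1992] yhead 2.14 tilt 0.29 F [-0.8  0.3 -1.1] w 0.996 q [-0.21  0.27  1.65 -0.    1.22 -0.25]
the job is handed in; nothing more can be done
None
```

The jar now stands upright near the middle of the steel tray, and the spare roll sits flat in the gap it left. I handed the job in at about 18.9 s of the 64 s allowed.

- **Jar:** I lifted it straight up out of the rack and lowered it slowly into the tray until I felt light contact, then released it. The side picture afterwards shows it upright inside the tray.
- **Spare roll:** I lowered it between its neighbours until it met the floor with the tool at z = 21.3 mm, against 21 mm expected for fully down. The last wrist picture puts its top centre at (0.659, −0.115), and the midpoint between the two neighbouring rolls is (0.659, −0.116).
- **Neighbouring rolls:** All three measure within 2 mm of their starting positions, which is about the measuring error. In the side picture their outlines are at the same pixels as before. The before-and-after pixel comparison around roll 2 was nearly unchanged overall but had a few large differences. I take these to be the jar having gone and the new roll's edge appearing, but I did not check that separately.
- **Caps:** I never went near them, and the caps were still beside the rack's +y end in the last wrist picture. I did not measure their positions again.
- **Forces:** The wrist force readings stayed at or below about 7 N each time I checked.
- **Camera disagreement:** The side camera's y readings differed from the other two by about 6 mm. I placed the roll using the wrist camera's measurement relative to its neighbour instead.

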